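# Refit the cover of a control box under its lip

## Task

Put the cover back on the open control box, using the larger of the two loose covers, the one that fills the recess. Tilt it clearly, tuck its low short edge under the box's overhanging lip, then lower the other edge, without letting it drop, until the cover lies flat on the seat inside the recess with that edge still under the lip. Leave the smaller cover where it lies.

Things in the scene. Friction and masses are not known exactly. Their poses are not given: they have to be found in the camera images.
- control_box: Open grey box fixed to the worktop, 180 (x) x 134 (y) x 68 mm high, circuit board inside. Origin: centre of its underside, z up. Its top has a recess 140 mm (x) by 110 mm (y), centred on the origin; the near (-x, robot's) and side walls are 59 mm high. A lip roofs over the recess' far (+x) end, x +40 to +70, top 68 mm high. The 110 mm open between near wall and lip is shorter than the cover.
- seat (a point): Centre of the recess at seat height, 42 mm above the worktop, over the box's origin; axes as the box's. The seat is a 25 mm wide ledge along all four sides of the recess. The large cover's origin belongs here; laid flat in the recess it has 10 mm of play either way along x and y, and its edge is then at least 10 mm under the lip.
- lip_edge (a point): Middle of the lip's free edge, on its underside, 62 mm above the worktop: x = +40, y = 0 in the box's frame; axes as the box's. Under the lip, on the +x side of this edge, is a slot 30 mm deep and 20 mm high (from seat to lip), as wide as the recess.
- large_cover: Larger loose cover: dark steel plate 120 (x) x 90 (y) x 5 mm, about 0.18 kg, with a black upright fin across its middle, 14 mm thick (x), 60 mm long (y), top 51 mm above the underside. Pinch the fin across its thickness, near its top: the fingers must stay above walls and lip. Origin: centre of the underside, z up. Either 90 mm edge may be hooked. Starts flat on the worktop, x roughly ahead.
- large_cover_end_a (a point): Middle of the large cover's -x short edge, on the underside (60 mm from the origin); axes as the cover's.
- large_cover_end_b (a point): Middle of the large cover's +x short edge, on the underside (60 mm from the origin); axes as the cover's.
- small_cover: The smaller loose cover, not for this box: plate 84 x 64 x 5 mm, black fin 44 mm long, 14 mm thick, 51 mm high. Origin: centre of its underside. To be left alone. The two covers lie on opposite sides of the box, either way round.

How it is judged (in metres and radians):
On the way:
1. the large cover is tilted (5 degrees or more) with its low short edge at least 5 mm under the lip (angle between large_cover's own z axis and vertical above 0.085 rad and ((x of large_cover_end_a in the frame of lip_edge between 0.005 and 0.035 m and z of large_cover_end_a in the frame of lip_edge between -0.026 and -0.003 m and y of large_cover_end_a in the frame of lip_edge between -0.03 and 0.03 m) or (x of large_cover_end_b in the frame of lip_edge between 0.005 and 0.035 m and z of large_cover_end_b in the frame of lip_edge between -0.026 and -0.003 m and y of large_cover_end_b in the frame of lip_edge between -0.03 and 0.03 m))), for 0.2 s.
At the end, for the whole second after the job is handed in: The large cover lies flat (within 4 degrees) on the seat of the recess (origin within 4 mm of seat height and 15 mm of the seat's centre along x and y), which puts one short edge at least 5 mm under the lip, squared to the box within 11 degrees, at rest (x of large_cover in the frame of seat between -0.015 and 0.015 m and y of large_cover in the frame of seat between -0.015 and 0.015 m and z of large_cover in the frame of seat between -0.004 and 0.004 m and angle between large_cover's own z axis and vertical below 0.07 rad and angle between the x axis of large_cover and the x axis of control_box, either way round below 0.2 rad and linear speed of large_cover below 0.02 m/s); the robot touches nothing.
It fails at once if the large cover is let drop: it swings faster than 5 rad/s with its edge under the lip (((x of large_cover_end_a in the frame of lip_edge between 0.005 and 0.035 m and z of large_cover_end_a in the frame of lip_edge between -0.026 and -0.003 m and y of large_cover_end_a in the frame of lip_edge between -0.03 and 0.03 m) or (x of large_cover_end_b in the frame of lip_edge between 0.005 and 0.035 m and z of large_cover_end_b in the frame of lip_edge between -0.026 and -0.003 m and y of large_cover_end_b in the frame of lip_edge between -0.03 and 0.03 m)) and angular speed of large_cover above 5 rad/s).
It fails at once if the smaller cover is moved more than 30 mm (distance of small_cover from where it was at the start of the episode above 0.03 m).
It also fails if it takes over 42 s, if anything falls off the work surface, if the arm or the gripper's body presses on something with over 40 N, if the wrist force passes 120 N, or if a joint passes its speed limit or range.

## Robot

A 6-joint arm with a two-finger parallel gripper is mounted at the origin on a cart in front of the work surface, level with it; the furniture and walls round the work are solid. World frame = base frame: x ahead of the robot, y to its left, z up, the work surface at z = 0. Lengths are in mm, angles in rad, forces in N, time in s.
With the tool pointing down it reaches from about 275 to 975 mm from the base axis. Payload 8.4 kg.
Tool frame: the origin (TCP) lies midway between the tips of the shut fingers; the grasp point (between the pads) lies 19 mm behind it; z points along the fingers, y is the line along which they close (so a half turn about z gives the same grasp; the last joint's range is limited). The gripper opens to 92 mm and grips with 3 to 60 N. Pads are 20 mm wide; open, the fingers measure 128 mm over their backs; the gripper's body (75 mm by 189 mm) begins 69 mm behind the grasp point.
Start: joints at [1.164, 0.353, 1.633, -0, 1.155, -0.002], TCP at [246.146, 574.491, 214.583] pointing down, gripper open.
Joint ranges: [-2.63, 2.63], [-0.92, 2.1], [0.06, 2.66], [-1.3, 4.44], [0, 2.69], [-3.02, 3.02]. Speed limits (rad/s): [2.22, 2.22, 2.79, 3.14, 3.14, 3.14].

## Interface

Orientations are given as a unit quaternion [w, x, y, z].
In Python, from workcell import * gives the robot as it stands.
- The arm moves only by the shell command python3 -m creep 'ROWS' [FORCE]. ROWS is JSON, a list of rows, each a list of 3 entries, a list of its own where there are three numbers: the shift along the tool's x, y, z in m, then the turn, a rotation vector about the tool's x, y, z in degrees, then the gripper's target within -1 to 1 (fully open at 1, half-way at 0, shut at -1). A call has 1 to 5 rows; each row shifts and turns the commanded pose from where the row before left it, along the tool's axes as they then stand; what a row does not reach is not made up. A row lasts 1/8 s, in which the tool goes at most 62.5 mm and 10.7 degrees, less where a joint would pass 70% of its speed; a pose out of reach is approached as far as the arm can. A call is refused whole if a number of a shift passes 0.0625 or a number of a turn 10.7, either way. A call with a gripper value outside its range is refused whole. The fingers move at their own pace and stop on an object; FORCE is the grip in N (left out, the last holds). Time passes only in rows, so rows that do not move let the fingers close. It gives the time, the measured TCP pose, the force, the opening and the grip force at its end, in the units of the state.
- read_state(): the state, without advancing time (a new reading comes with each control period).
- get_image(name): name is "scene" or "side" or "wrist"; returns (picture, depth): 480x640x3 uint8, red, green, blue; 480x640 float32, mm along the optical axis (not along the pixel's ray), 0 where there is no reading.
- camera_info(name): a dict with "fx", "fy", "cx", "cy" (pixels), "dist_coeffs" ([k1, k2, p1, p2, k3] as OpenCV has them; the pictures are not rectified), "position" and "orientation" of the camera in the world. Camera axes: x right, y up, looking along -z (the intrinsics and any distortion apply to the point x, -y, -z); pixel columns grow to the right and rows downward; lengths in mm; the calibration is good to about 2 mm. A picture is of the moment at which its call begins: read the wrist's pose just before it. camera_info takes no time and is no camera call; for the wrist camera it gives the pose at the moment of the call.
- finish_job(): hands the job in; it is judged then, once.
The state is a dict: "time_s": time; "joint_positions": joint angles; "qvel": joint speeds; "tau": joint torques, N m; "tool_pos": TCP position; "tcp_rot": TCP orientation; "contact_force": force on the tool from outside, world axes, zero at the start; "moment": the same for the moment, N m; "gripper_width": finger opening in mm; "grip_force": force on a finger pad.
Only numpy, scipy, OpenCV 4.12 (cv2) and the standard library are available. Lean on these libraries where they do the work, as an engineer would, in place of code of your own. Each camera call takes 0.05 s, during which the arm holds its last target. There are 200 camera calls.

## Working session

There is one attempt and no reset: what is moved stays moved. The work goes in short steps, Python scripts to look and compute and a shell command to move; the robot and the scene stay as the last step left them, time stands still between calls to the robot, and variables do not carry over. Pictures are saved under pics/ and viewed, at most 10 in all, crops included, and the job is handed in when it is done.

```bash
mkdir -p pics; ls; cat > h.py <<'E'
from workcell import *
import numpy as np, cv2
from scipy.spatial.transform import Rotation as R
def rot(q): return R.from_quat([q[1],q[2],q[3],q[0]])
def cloud(name):
    ci=camera_info(name); im,d=get_image(name)
    K=np.array([[ci['fx'],0,ci['cx']],[0,ci['fy'],ci['cy']],[0,0,1.]])
    v,u=np.mgrid[0:480,0:640]
    n=cv2.undistortPoints(np.stack([u,v],-1).reshape(-1,1,2).astype(np.float64),K,np.array(ci['dist_coeffs'],float)).reshape(480,640,2)
    P=np.stack([n[...,0]*d,-n[...,1]*d,-d],-1).astype(float)
    W=rot(ci['orientation']).apply(P.reshape(-1,3)).reshape(480,640,3)+np.array(ci['position'])
    W[d==0]=np.nan
    return im,d,W
E
python3 - <<'E'
from h import *
for n in ("scene","side"):
    im,d,W=cloud(n); cv2.imwrite(f'pics/{n}0.png',im[...,::-1]); np.save(f'{n}0.npy',W)
    print(n,camera_info(n)['position'],(d==0).mean())
print(read_state())
E
```

```text
pics
scene [-202.54313443 -376.53358928 1058.21224387] 0.0041015625
side [ 352.03220339 1043.05628284  653.77855587] 0.0038541666666666668
{'time_s': 0.1, 'joint_positions': array([ 1.16363276e+00,  3.53596702e-01,  1.63402279e+00,  1.59919598e-05,
        1.15519277e+00, -2.40454559e-03]), 'qvel': array([-0.00100322, -0.00257798, -0.00235452, -0.00105987,  0.00093456,
        0.0001649 ]), 'tau': array([-1.15195016e-03, -5.94914353e+01, -3.34931588e+01,  6.98596635e-02,
        1.83011714e-02,  3.47241144e-05]), 'tool_pos': array([245.95300103, 574.10957025, 213.9434589 ]), 'tcp_rot': array([-1.31167897e-04,  2.01003975e-01,  9.79590236e-01, -5.95576024e-04]), 'contact_force': array([ 0.32323615, -0.17834568, -0.08363324]), 'moment': array([0.00224375, 0.02189124, 0.06682984]), 'grip_force': 0.0, 'gripper_width': 91.84724645539049}
```

View pics/scene0.png

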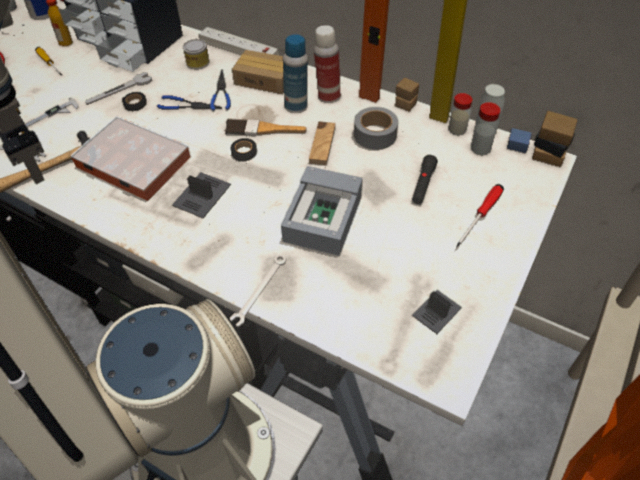

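View pics/side0.png

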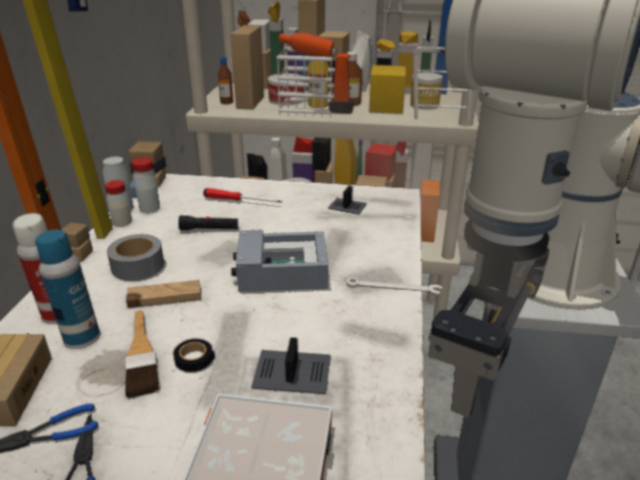

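The scene view shows covers at about (202,193) and (437,310), with the box at (322,210). In the side view they are at (292,368), (348,203) and (282,260). Next I'll measure all three from the depth.

```bash
cat > m.py <<'E'
from h import *
def comp(n,seed,r,lo,hi,pred=None):
    W=np.load(f'{n}0.npy'); im=cv2.imread(f'pics/{n}0.png'); g=im.max(2)
    m=((g<125)&(W[...,2]>lo)&(W[...,2]<hi)).astype(np.uint8)
    k=np.zeros_like(m);cv2.circle(k,seed,r,1,-1); m&=k
    nl,l,st,c=cv2.connectedComponentsWithStats(m)
    i=1+np.argmax(st[1:,4]); return W[l==i]
def rect(P):
    return cv2.minAreaRect(P[:,:2].astype(np.float32)), np.percentile(P[:,2],[2,50,98]).round(1), len(P)
for n,A in (("scene",[(202,193,45),(437,310,45)]),("side",[(292,370,60),(348,204,30)])):
    for x,y,r in A:
        print(n,'plate',rect(comp(n,(x,y),r,-8,12)))
        print(n,'fintop',rect(comp(n,(x,y),r,44,60)))
for n,s in(("scene",(322,210)),("side",(282,260))):
    print('box lip',rect(comp2:=comp(n,s,70,63.5,73)))
    W=np.load(f'{n}0.npy');k=np.zeros(W.shape[:2],np.uint8);cv2.circle(k,s,70,1,-1)
    for lo,hi in((64,73),(54,63)):
        P=W[(k>0)&(W[...,2]>lo)&(W[...,2]<hi)];print('box',lo,rect(P))
    P=W[(k>0)&(W[...,2]>30)&(W[...,2]<75)];print('box all',rect(P))
    P=W[(k>0)&(np.abs(W[...,2])<12)];print('table z',np.median(P[:,2]))
E
python3 m.py
```

```text
scene plate (((493.23724365234375, 364.452880859375), (122.9089584350586, 93.88636016845703), 1.538072109222412), array([ 0.3,  5.2, 10.6]), 1092)
scene fintop (((493.1322326660156, 363.9180908203125), (16.789031982421875, 61.48890686035156), 4.2033467292785645), array([44.6, 50.1, 54.7]), 143)
scene plate (((463.0589599609375, -246.70779418945312), (63.0942497253418, 85.98236083984375), 75.99105834960938), array([ 1.6,  5.8, 10.6]), 741)
scene fintop (((464.125244140625, -246.70823669433594), (42.54173278808594, 17.125553131103516), 75.74202728271484), array([45.4, 51.1, 55.4]), 155)
side plate (((494.4705810546875, 368.60699462890625), (121.57671356201172, 93.3096923828125), 2.020393133163452), array([2.5, 5.2, 7.9]), 2549)
side fintop (((493.6376647949219, 369.8896789550781), (14.095939636230469, 59.28643035888672), 2.9933922290802), array([44.7, 50.8, 53.7]), 243)
side plate (((465.4246826171875, -242.33883666992188), (67.2005386352539, 85.64677429199219), 74.92208862304688), array([ 0.5,  5.8, 10.4]), 347)
side fintop (((463.9368896484375, -242.89723205566406), (44.7598800659179
[... 565 characters left out ...]
, 136.0787811279297), 11.703816413879395), array([32.6, 55.8, 71.1]), 3809)
table z 0.4147078401935005
box lip (((607.15673828125, 107.05335998535156), (120.13652038574219, 45.147544860839844), 78.34578704833984), array([63.7, 67.3, 69.7]), 93)
box 64 (((630.9845581054688, 92.55684661865234), (50.01615524291992, 138.305419921875), 11.908178329467773), array([65.4, 68.5, 71.3]), 868)
box 54 (((567.4378662109375, 79.1583251953125), (179.9883575439453, 139.97264099121094), 12.219592094421387), array([54.3, 59. , 61.8]), 1003)
box all (((593.6663208007812, 19.401031494140625), (202.76556396484375, 286.8738708496094), 18.79922866821289), array([31.7, 53.9, 70.3]), 3780)
table z 0.7372130309455542
```

Large cover (123x93, left) is at about (493.5, 366.5), yaw 2.5°. Small cover is at (464,-245). The box is at about (567, 77), yaw 12.2°. Sizes and heights match the given ones. I'll yaw the tool first (tool y is at 66.8° and must be 2.5°).

```bash
cat > go.py <<'E'
# go.py x y z yaw tilt : remaining shift in tool axes (m) and rotvec (deg) to TCP target; tool y at yaw, tilt = far end down
from h import *
import sys
x,y,z,yaw,t=map(float,sys.argv[1:6]); s=read_state(); q=rot(s['tcp_rot'])
c=R.from_euler('z',yaw,degrees=True)*R.from_euler('y',t,degrees=True)
T=R.from_matrix(c.as_matrix()@np.array([[0,1,0],[1,0,0],[0,0,-1.]]))
T=min((T,T*R.from_euler('z',180,degrees=True)),key=lambda a:(q.inv()*a).magnitude())
print('shift',(q.inv().apply(np.array([x,y,z])-s['tool_pos'])/1e3).round(4),'turn',np.degrees((q.inv()*T).as_rotvec()).round(2))
print('t',round(s['time_s'],2),'tcp',s['tool_pos'].round(1),'F',s['contact_force'].round(1),'w',round(s['gripper_width'],1),'grip',s['grip_force'])
E
python3 -m creep '[[[0,0,0],[0,0,10],1],[[0,0,0],[0,0,10],1],[[0,0,0],[0,0,10],1],[[0,0,0],[0,0,10],1],[[0,0,0],[0,0,10],1]]'
python3 -m creep '[[[0,0,0],[0,0,10],1],[[0,0,0],[0,0,4],1],[[0,0,0],[0,0,0],1]]'
python3 go.py 493.5 366.5 180 2.5 0
```

```text
time_s: 0.72
tool_pos: [246.0, 574.2, 214.2]
tcp_rot: [0.0, 0.598, 0.801, -0.0]
contact_force: [-0.4, -0.2, -1.8]
gripper_width: 92.1
grip_force: 0.0
time_s: 1.1
tool_pos: [246.0, 574.3, 214.2]
tcp_rot: [0.0, 0.689, 0.724, -0.0]
contact_force: [-0.1, -0.6, -0.3]
gripper_width: 91.7
grip_force: 0.0
shift [-0.2197  0.2369  0.0343] turn [-0.02  0.04  0.34]
t 1.1 tcp [246.  574.3 214.2] F [-0.1 -0.6 -0.3] w 91.7 grip 0.0
```

```bash
python3 -m creep '[[[-0.044,0.0474,0.0069],[0,0,0],1],[[-0.044,0.0474,0.0069],[0,0,0],1],[[-0.044,0.0474,0.0069],[0,0,0],1],[[-0.044,0.0474,0.0069],[0,0,0],1],[[-0.044,0.0474,0.0069],[0,0,0.3],1]]' >/dev/null
python3 -m creep '[[[0,0,0],[0,0,0],1],[[0,0,0],[0,0,0],1]]'
python3 - <<'E'
from h import *
im,d,W=cloud("wrist"); cv2.imwrite('pics/w1.png',im[...,::-1]); np.save('w1.npy',W)
E
python3 go.py 493.5 366.5 180 2.5 0
```

```text
time_s: 1.98
tool_pos: [483.6, 374.5, 181.2]
tcp_rot: [-0.0, 0.691, 0.722, -0.0]
contact_force: [-0.8, 0.2, -0.9]
gripper_width: 91.8
grip_force: 0.0
shift [-0.009   0.0099  0.0014] turn [-0.03 -0.01  0.07]
t 2.02 tcp [483.2 375.1 181.4] F [-0.3 -0.   0.3] w 92.1 grip 0.0
```

View pics/w1.png

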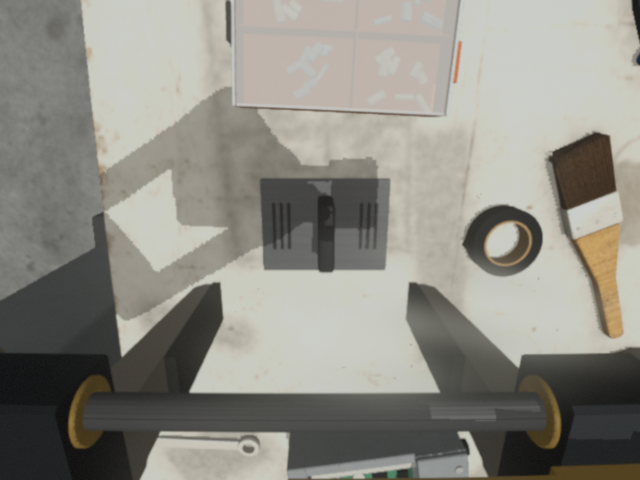

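The wrist view shows the plate at (325,224) and the fin at (326,233), between the fingers in x. Now I'll measure it from this view.

```bash
python3 - <<'E'
from h import *
W=np.load('w1.npy'); im=cv2.imread('pics/w1.png').max(2)
k=np.zeros((480,640),np.uint8); k[165:280,250:400]=1
for lo,hi,g in((2.5,9,110),(44,56,90)):
    m=((k>0)&(W[...,2]>lo)&(W[...,2]<hi)&(im<g)).astype(np.uint8)
    m=cv2.morphologyEx(m,cv2.MORPH_OPEN,np.ones((3,3),np.uint8))
    P=W[m>0]; print(cv2.minAreaRect(P[:,:2].astype(np.float32)),np.median(P[:,2]),len(P))
E
```

```text
((490.4188232421875, 366.57940673828125), (110.19398498535156, 87.42120361328125), 2.6193275451660156) 5.050882991107926 7867
((495.07965087890625, 367.6638488769531), (13.718565940856934, 57.56584930419922), 2.9226620197296143) 50.68655968939234 1130
```

```bash
python3 -m creep '[[[-0.0085,0.0104,0.05],[0,0,0],1],[[0,0,0.05],[0,0,0],1],[[0,0,0.03],[0,0,0],1],[[0,0,0],[0,0,0],1],[[0,0,0],[0,0,0],1]]' >/dev/null; python3 go.py 494 367 27 2.6 0
```

```text
shift [-0.0008 -0.0008  0.0258] turn [ 0.07 -0.05  0.  ]
t 2.65 tcp [494.8 367.8  52.8] F [ 0.2 -0.3  0.3] w 91.9 grip 0.0
```

```bash
python3 -m creep '[[[-0.0008,-0.0008,0.0258],[0,0,0],1],[[0,0,0],[0,0,0],1],[[0,0,0],[0,0,0],1],[[0,0,0],[0,0,0],-1],[[0,0,0],[0,0,0],-1]]' 40 >/dev/null;python3 -m creep '[[[0,0,0],[0,0,0],-1],[[0,0,0],[0,0,0],-1],[[0,0,0],[0,0,0],-1],[[0,0,0],[0,0,0],-1],[[0,0,0],[0,0,0],-1]]' 40;  python3 go.py 494 367 27 2.6 0
```

```text
time_s: 3.9
tool_pos: [493.9, 365.6, 25.6]
tcp_rot: [-0.0, 0.691, 0.722, -0.0]
contact_force: [-0.5, -0.0, -0.7]
gripper_width: 23.8
grip_force: 0.0
shift [ 0.0014  0.0001 -0.0014] turn [-0.   0.  -0.1]
t 3.9 tcp [493.9 365.6  25.6] F [-0.5 -0.  -0.7] w 23.8 grip 0.0
```

```bash
python3 -m creep '[[[0,0,0],[0,0,0],-1],[[0,0,0],[0,0,0],-1],[[0,0,0],[0,0,0],-1],[[0,0,0],[0,0,0],-1]]' 40;  python3 -m creep '[[[0,0,-0.02],[0,0,0],-1],[[0,0,-0.06],[0,0,0],-1],[[0,0,-0.05],[0,0,0],-1],[[0,0,0],[0,0,0],-1],[[0,0,0],[0,0,0],-1]]' >/dev/null; python3 go.py 539 71 155 12.2 0
```

```text
time_s: 4.4
tool_pos: [493.9, 365.6, 25.6]
tcp_rot: [-0.0, 0.691, 0.722, 0.0]
contact_force: [-0.3, -0.5, -1.8]
gripper_width: 13.5
grip_force: 40.0
shift [-0.296   0.0325  0.0008] turn [-0.01  0.   -9.7 ]
t 5.03 tcp [493.6 365.3 155.8] F [-1.3  0.3 -2. ] w 13.8 grip 39.99924838542938
```

```bash
python3 -m creep '[[[-0.058,0.0065,0],[0,0,0],-1],[[-0.058,0.0065,0],[0,0,0],-1],[[-0.058,0.0065,0],[0,0,0],-1],[[-0.058,0.0065,0],[0,0,0],-1],[[-0.058,0.0065,0],[0,0,0],-1]]' >/dev/null; python3 -m creep '[[[0,0,0],[0,0,-5],-1],[[0,0,0],[0,0,-4.7],-1],[[0,0,0],[5,0,0],-1],[[0,0,0],[5,0,0],-1],[[0,0,0],[5,0,0],-1]]' >/dev/null
python3 -m creep '[[[0,0,0],[0,0,0],-1],[[0,0,0],[0,0,0],-1]]' >/dev/null
python3 go.py 541.4 71.5 155 12.2 15
python3 - <<'E'
from h import *
for n in("scene","side"):
    im,d,W=cloud(n); cv2.imwrite(f'pics/{n}2.png',im[...,::-1]); np.save(f'{n}2.npy',W)
a=cv2.imread('pics/scene2.png')[130:280,220:420]; b=cv2.imread('pics/side2.png')[130:280,170:370]
cv2.imwrite('pics/c2.png',np.hstack([cv2.resize(a,(400,300)),cv2.resize(b,(400,300))]))
E
```

```text
shift [-0.0062  0.0018 -0.001 ] turn [-0.04 -0.01  0.01]
t 6.53 tcp [538.2  77.2 154.5] F [ 0.7  0.6 -1.4] w 13.5 grip 39.99931454658508
```

View pics/c2.png

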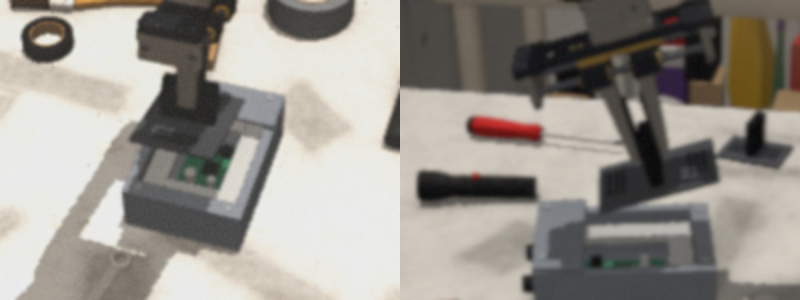

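The crops show the cover held, tilted with its low edge toward the lip (left in the side view) and clear above the box. Next is a check of the plate's extents relative to the TCP.

```bash
python3 - <<'E'
from h import *
s=read_state(); q=rot(s['tcp_rot']); 
for n in("scene","side"):
    W=np.load(f'{n}2.npy'); g=cv2.imread(f'pics/{n}2.png').max(2)
    P=q.inv().apply((W-s['tool_pos']).reshape(-1,3)).reshape(W.shape)  # tool: x=cover y, y=cover x, z=down
    m=(abs(P[...,0])<70)&(abs(P[...,1])<85)&(P[...,2]>14)&(P[...,2]<33)&(g<125)
    nl,l,st,_=cv2.connectedComponentsWithStats(cv2.morphologyEx(m.astype(np.uint8),cv2.MORPH_OPEN,np.ones((2,2),np.uint8)))
    Q=P[l==1+np.argmax(st[1:,4])]
    print(n,len(Q),cv2.minAreaRect(Q[:,[1,0]].astype(np.float32)),np.percentile(Q,[.5,50,99.5],axis=0).round(1).tolist())
    # box top walls z~59 and lip again
    k=np.zeros(m.shape,np.uint8);cv2.circle(k,(322,210) if n=='scene' else (282,260),75,1,-1)
    B=W[(k>0)&(W[...,2]>54)&(W[...,2]<72)]
    c=R.from_euler('z',-12.2,degrees=True).apply(B-[566.8,77,0])
    c=c[(abs(c[:,0])<110)&(abs(c[:,1])<85)]
    print('boxframe',np.percentile(c,[.3,99.7],axis=0).round(1).tolist())
E
```

```text
scene 1004 ((28.753284454345703, -1.0936965942382812), (192.51779174804688, 109.86648559570312), 24.406047821044922) [[nan, nan, nan], [nan, nan, nan], [nan, nan, nan]]
boxframe [[-92.4, -69.3, 54.1], [91.0, 64.8, 71.6]]
side 1186 ((12.062957763671875, -116.815185546875), (132.9849395751953, 338.96356201171875), 2.352839469909668) [[nan, nan, nan], [nan, nan, nan], [nan, nan, nan]]
boxframe [[-88.4, -65.7, 54.1], [90.8, 71.2, 71.3]]
```

```bash
python3 - <<'E'
from h import *
s=read_state(); q=rot(s['tcp_rot']); 
for n in("scene","side"):
    W=np.load(f'{n}2.npy'); g=cv2.imread(f'pics/{n}2.png').max(2)
    P=q.inv().apply((W-s['tool_pos']).reshape(-1,3)).reshape(W.shape)
    m=(abs(P[...,0])<70)&(abs(P[...,1])<85)&(P[...,2]>14)&(P[...,2]<33)&(g<125)
    nl,l,st,_=cv2.connectedComponentsWithStats(m.astype(np.uint8),connectivity=4)
    Q=P[l==1+np.argmax(st[1:,4])]
    print(n,len(Q),cv2.minAreaRect(Q[:,[1,0]].astype(np.float32)),np.percentile(Q,[.5,50,99.5],axis=0).round(1).tolist())
E
```

```text
scene 1012 ((-0.7699356079101562, -1.2580757141113281), (90.69535064697266, 126.49018096923828), 89.8722152709961) [[-46.2, -63.1, 14.4], [-8.7, -24.8, 21.2], [43.5, 57.9, 25.8]]
side 1189 ((-0.8515167236328125, 2.634380340576172), (118.52391815185547, 96.24382019042969), 0.05173613876104355) [[-39.8, -59.0, 15.8], [13.3, -5.1, 20.4], [48.7, 58.1, 25.3]]
```

```bash
python3 go.py 541.1 71.4 87 12.2 15 | head -1; echo then; python3 - <<'E'
import numpy as np
t=np.radians(15)
print('30mm fwd in tool', 0.03*np.cos(t), 'z', -0.03*np.sin(t))
E
```

```text
shift [-0.0062  0.0191  0.0657] turn [ 0.01 -0.    0.01]
then
30mm fwd in tool 0.02897777478867205 z -0.007764571353075622
```

```bash
python3 -m creep '[[[-0.0062,0.0018,-0.001],[0,0,0],-1],[[0,0.0058,0.0222],[0,0,0],-1],[[0,0.0058,0.0222],[0,0,0],-1],[[0,0.0057,0.0222],[0,0,0],-1],[[0,0,0],[0,0,0],-1]]' >/dev/null; python3 -m creep '[[[0,0,0],[0,0,0],-1],[[0,0,0],[0,0,0],-1]]' >/dev/null;  python3 go.py 541.1 71.4 87 12.2 15; python3 - <<'E'
from h import *
for n in("scene","side"):
    im,d,W=cloud(n); cv2.imwrite(f'pics/{n}3.png',im[...,::-1])
a=cv2.imread('pics/scene3.png')[130:280,220:420]; b=cv2.imread('pics/side3.png')[130:280,170:370]
cv2.imwrite('pics/c3.png',np.hstack([cv2.resize(a,(400,300)),cv2.resize(b,(400,300))]))
E
```

```text
shift [ 0.0001 -0.0011  0.0018] turn [0.11 0.01 0.  ]
t 7.5 tcp [542.6  71.6  88.4] F [-0.3 -0.6 -0.9] w 13.6 grip 39.99943792819977
```

View pics/c3.png

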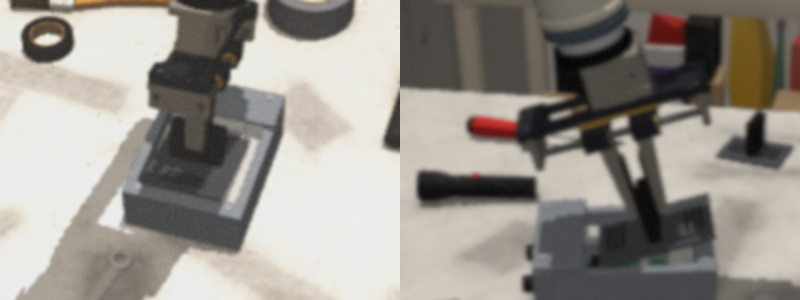

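The low edge is inside the recess just short of the lip, the near end is above the near wall, and there is no contact. I'll slide it under.

```bash
python3 -m creep '[[[0,0.008,-0.002],[0,0,0],-1],[[0,0.008,-0.0015],[0,0,0],-1],[[0,0.008,-0.002],[0,0,0],-1],[[0,0.0075,-0.002],[0,0,0],-1],[[0,0,0],[0,0,0],-1]]' >/dev/null; python3 -m creep '[[[0,0,0],[0,0,0],-1],[[0,0,0],[0,0,0],-1],[[0,0,0],[0,0,0],-1]]' ;  python3 go.py 573.8 78.5 87 12.2 15
```

```text
time_s: 8.6
tool_pos: [573.3, 78.4, 86.5]
tcp_rot: [-0.082, 0.623, 0.772, -0.102]
contact_force: [0.1, 0.3, -1.4]
gripper_width: 13.8
grip_force: 40.0
shift [ 0.      0.0003 -0.0006] turn [-0.    0.    0.01]
t 8.6 tcp [573.3  78.4  86.5] F [ 0.1  0.3 -1.4] w 13.8 grip 39.9993360042572
```

```bash
python3 -m creep '[[[0,-0.0008,0.0031],[-2.5,0,0],-1],[[0,-0.0008,0.0031],[-2.5,0,0],-1],[[0,-0.0008,0.0031],[-2.5,0,0],-1],[[0,-0.0008,0.0032],[-2.5,0,0],-1],[[0,0,0],[0,0,0],-1]]' >/dev/null; python3 -m creep '[[[0,0,0],[0,0,0],-1],[[0,0,0],[0,0,0],-1]]' >/dev/null;  python3 go.py 566.8 77 68.5 12.2 0; python3 - <<'E'
from h import *
s=read_state();print(rot(s['tcp_rot']).as_matrix().round(3)[:,2])
E
```

```text
shift [ 0.0001 -0.0012  0.0065] turn [-5.    0.    0.01]
t 9.47 tcp [568.5  77.3  74.9] F [-0.3 -0.4 -1.6] w 13.4 grip 39.999266266822815
[-0.085 -0.018 -0.996]
```

```bash
python3 -m creep '[[[0,-0.0006,0.0032],[-2.5,0,0],-1],[[0,-0.0006,0.0033],[-2.5,0,0],-1],[[0,0,0],[0,0,0],-1],[[0,0,0],[0,0,0],-1],[[0,0,0],[0,0,0],-1]]' >/dev/null;  python3 go.py 566.8 77 67 12.2 0
```

```text
shift [ 0.     -0.0002  0.0015] turn [-0.    0.    0.01]
t 10.1 tcp [567.   77.   68.5] F [ 0.1  0.4 -1.6] w 13.7 grip 39.999425411224365
```

Flat and about 0.5 mm above the seat. I'll ease down to contact.

```bash
python3 -m creep '[[[0,0,0.0006],[0,0,0],-1],[[0,0,0],[0,0,0],-1],[[0,0,0],[0,0,0],-1]]' | grep -E "pos|force";python3 -m creep '[[[0,0,0.0006],[0,0,0],-1],[[0,0,0],[0,0,0],-1],[[0,0,0],[0,0,0],-1]]' | grep -E "pos|force"
```

```text
tool_pos: [566.5, 76.9, 67.7]
contact_force: [-0.1, 0.5, -1.3]
grip_force: 40.0
tool_pos: [566.5, 76.9, 67.6]
contact_force: [-3.3, -0.4, 4.9]
grip_force: 40.0
```

Contact felt (about 6 N). I'll open only partway, since the lip is close, then lift away.

```bash
python3 -m creep '[[[0,0,0],[0,0,0],-0.5],[[0,0,0],[0,0,0],-0.5],[[0,0,0],[0,0,0],-0.5],[[0,0,0],[0,0,0],-0.5]]'; python3 -m creep '[[[0,0,-0.02],[0,0,0],-0.5],[[0,0,-0.04],[0,0,0],-0.5],[[0,0,-0.06],[0,0,0],-0.5],[[0,0,-0.05],[0,0,0],-0.5],[[0,0,0],[0,0,0],-0.5]]'
python3 - <<'E'
from h import *
for n in("scene","side"):
    im,d,W=cloud(n); cv2.imwrite(f'pics/{n}4.png',im[...,::-1])
    g=im.max(2);c=R.from_euler('z',-12.2,degrees=True).apply((W-[566.8,77,0]).reshape(-1,3)).reshape(W.shape)
    for lo,hi in((41,53),(87,99)):
        Q=c[(abs(c[...,0])<75)&(abs(c[...,1])<60)&(c[...,2]>lo)&(c[...,2]<hi)&(g<100)]
        print(n,len(Q),cv2.minAreaRect(Q[:,:2].astype(np.float32)),np.median(Q[:,2]))
a=cv2.imread('pics/scene4.png')[130:280,220:420]; b=cv2.imread('pics/side4.png')[130:280,170:370]
cv2.imwrite('pics/c4.png',np.hstack([cv2.resize(a,(400,300)),cv2.resize(b,(400,300))]))
E
```

```text
time_s: 11.35
tool_pos: [566.5, 76.9, 67.1]
tcp_rot: [-0.0, 0.628, 0.778, -0.0]
contact_force: [0.8, 0.5, -0.8]
gripper_width: 22.9
grip_force: 0.0
time_s: 11.98
tool_pos: [568.9, 77.3, 241.5]
tcp_rot: [0.003, 0.628, 0.778, 0.003]
contact_force: [0.9, -0.5, -0.7]
gripper_width: 23.1
grip_force: 0.0
scene 1158 ((-2.1592788696289062, 4.978282928466797), (99.72529602050781, 120.48509216308594), 89.53173828125) 47.27473081309466
scene 166 ((-0.7086830139160156, -1.6462345123291016), (59.07803726196289, 19.972579956054688), 88.61746215820312) 92.05740188702612
side 1118 ((-13.328498840332031, -8.634895324707031), (102.253662109375, 111.78585052490234), 89.76861572265625) 47.72855829958695
side 102 ((0.14472389221191406, 4.998296737670898), (57.86514663696289, 12.12813663482666), 89.4302749633789) 92.8674045819742
```

View pics/c4.png

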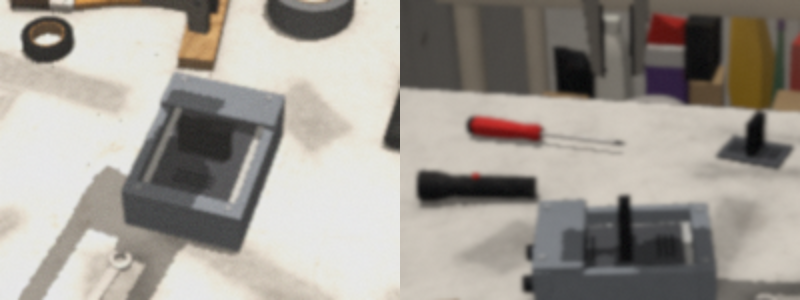

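The cover lies flat in the recess: plate top at 47 mm, fin top at 92–93 mm, and the fin centred within about 2 mm in x and y. Its far edge is under the lip, it is square to the box, and the gripper is clear. I'm handing it in.

```bash
python3 -c "from workcell import *; print(finish_job())"
```

```text
the job is handed in; nothing more can be done
None
```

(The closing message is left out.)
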